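# Layer a tasting bite and uncap the flavour bottle

## Task

Build the tasting bite: lay the round biscuit flat in the middle of the dark slate, let go, and then set the ivory coin chocolate centred on top of the biscuit and let go. Then open the flavour bottle for it: press its white safety cap down, and while pressing twist it anticlockwise until it is free, lift it off, and finish still gripping it, upright and still, a few centimetres straight above the open neck. Leave the gift box, stamp and scraper where they are and the finished stack undisturbed.

Things in the scene. Friction and masses are not known exactly. Their poses are not given: they have to be found in the camera images.
- slate: round dark grey slate serving disc, 100 mm across and 8 mm thick, no rim, fixed in an empty flat metal display tray. Origin: centre of its underside, 2 mm above the worktop; z up; its top is 10 mm above the worktop.
- biscuit: loose round golden biscuit disc, 52 mm across, 10 mm thick, 25 g. Origin: centre of its underside, z up. Lies flat on the bare worktop at first, well to the right or left of the robot; the coin lies on the other side.
- coin: loose round ivory coin-shaped chocolate, 40 mm across, 10 mm thick, 15 g, with a dark dot in the middle of its flat top. Origin: centre of its underside, z up.
- bottle: short amber bottle, fixed upright in a steel bench stand (90 mm wide foot, 8 mm thick); cannot move. Origin: centre of the stand's underside, z up on the bottle's axis. Bottle body 60 mm across, sloping in above z = 52 mm to the neck; neck top at z = 92 mm.
- bottle_mouth (a point): centre of the neck's top rim, on the bottle's axis, 92 mm above the worktop; the neck with its ledges is 39 mm across.
- cap: loose white ribbed round push-and-turn safety cap, red turn arrow on top, 49 mm across, 29 mm tall, 30 g. Origin: centre of its lower edge, z up; on at first, lower edge at 75 mm, top at 104 mm above the worktop, up to 2 mm off the axis. Two inner lugs are locked under ledges of the neck: it neither lifts nor turns until pressed down at least 5 mm.
- cap_top (a point): centre of the cap's top, 29 mm above its origin. Held down 5 to 7.5 mm the cap turns anticlockwise seen from above; from about 50 degrees on (end stop at about 130; aim at 75) the lugs are past the ledges and it lifts straight off, needing some 20 mm of straight rise to clear the neck. A firm grip (about 35 N) on its sides carries the push.
- seal_spring (a joint): how far the spring seal under the cap is pressed down from the locked position, m: 0 at first, 0.0075 at its rigid stop, about -0.002 when the cap is off. It pushes up with about 5 N at 0, 10 N at 0.005, 12.5 N at 0.0075.
- gift_box: dark brown gift box with an orange ribbon, 91x61x48 mm, loose, to be left alone. Origin: centre of its underside.
- stamp: rubber stamp with a red handle on a wooden block, 26x40x59 mm, loose, to be left alone. Origin: centre of its underside.
- scraper: bench scraper lying flat, steel blade with a wooden bar, 88x115x19 mm, loose, to be left alone. Origin: centre of its underside.

How it is judged:
By the outcome, as a careful person would: the job done as asked, in the order asked, and still so for the second after the job is handed in, while the arm keeps its last pose, push and grip.
It also fails if it takes over 64 s, if anything falls off the work surface, if the arm or the gripper's body presses on something with over 40 N, if the wrist force passes 120 N, or if a joint passes its speed limit or range.

## Robot

A 6-joint arm with a two-finger parallel gripper is mounted at the origin on a cart in front of the work surface, level with it; the furniture and walls round the work are solid. World frame = base frame: x ahead of the robot, y to its left, z up, the work surface at z = 0. Lengths are in m, angles in rad, forces in N, time in s.
With the tool pointing down it reaches from about 0.225 to 0.875 m from the base axis. Payload 3.4 kg.
Tool frame: the origin (TCP) lies on the centre line of the jaws, within the pads' length; the fingertips stand 22 mm ahead of it and the grasp point (between the pads) lies 3 mm ahead of it; z points along the fingers, y is the line along which they close (so a half turn about z gives the same grasp; the last joint's range is limited). The gripper opens to 85 mm and grips with 20 to 120 N. Pads are 22 mm wide; open, the fingers measure 114 mm over their backs; the gripper's body (76 mm by 85 mm) begins 54 mm behind the grasp point. The pads swing forward as they close: fully open they stand 13 mm farther back than shut.
Start: joints at [-1.308, 0.276, 1.505, -0, 1.361, -0.121], TCP at [0.215, -0.533, 0.253] pointing down, gripper open.
Joint ranges: [-2.89, 2.89], [-0.75, 2.08], [0.22, 2.7], [-1.18, 4.32], [0.11, 2.71], [-2.7, 2.7]. Speed limits (rad/s): [2.57, 2.57, 3.14, 3.14, 3.14, 3.14].

## Interface

Orientations are given as a unit quaternion [w, x, y, z].
In Python, from rig import manip gives the robot as it stands.
- The arm moves only by the shell command python3 steer.py 'ROWS' [OPENING] [FORCE]. ROWS is a JSON list of rows, 1 to 5 of them, each an object with the fields sx, sy, sz (the shift in m), rz (a turn about the tool's z in rad); a field left out counts as zero; each row shifts and turns the commanded pose from where the row before left it, along the tool's axes as they then stand; what a row does not reach is not made up. A row lasts 1/12 s, in which the tool goes at most 0.0417 m and 0.125 rad, less where a joint would pass 70% of its speed; a pose out of reach is approached as far as the arm can. OPENING is the finger opening in m, set as the command begins (- or left out keeps the last). The fingers move at their own pace and stop on an object; FORCE is the grip in N (left out, the last holds). Time passes only in rows, so rows that do not move let the fingers close. It prints the time, the measured TCP pose, the force, the opening and the grip force at its end. Input that does not fit is refused with a message, and nothing moves.
- manip.get_state(): the state, without advancing time (a new reading comes with each control period).
- manip.get_image(name): name is "side" or "top"; returns a dict with "img" (384x512x3 uint8, red, green, blue), "camera_matrix" (3x3 intrinsics, pixels), "k1" (the pictures are not rectified: a ray, as slopes to the right and down, at radius r is drawn at 1 + k1 r^2 times it, then the intrinsics apply), "T" (4x4, takes a point from camera to world coordinates). Camera axes: x right, y down, z forward; pixel columns grow to the right and rows downward; lengths in m; the calibration is good to about 2 mm. A picture is of the moment at which its call begins. There is no depth.
- manip.sign_off(): hands the job in; it is judged then, once.
The state is a dict: "clock": time; "qpos": joint angles; "qd": joint speeds; "effort": joint torques, N m; "position": TCP position; "ee_rot": TCP orientation; "contact_force": force on the tool from outside, world axes, zero at the start; "moment": the same for the moment, N m; "width": finger opening in m; "gripper_force": force on a finger pad.
Only numpy, scipy, OpenCV 4.12 (cv2) and the standard library are available. Lean on these libraries where they do the work, as an engineer would, in place of code of your own. Each camera call takes 0.05 s, during which the arm holds its last target. There are 200 camera calls.

## Working session

There is one attempt and no reset: what is moved stays moved. The work goes in short steps, Python scripts to look and compute and a shell command to move; the robot and the scene stay as the last step left them, time stands still between calls to the robot, and variables do not carry over. Pictures are saved under pics/ and viewed, at most 10 in all, crops included, and the job is handed in when it is done.

```bash
ls; mkdir -p pics; cat > h.py <<'E'
import numpy as np, cv2
from rig import manip
def shot(n,fn=None):
    d=manip.get_image(n)
    if fn: cv2.imwrite('pics/'+fn,d["img"][:,:,::-1])
    return d
def ray(d,u,v):
    K=d["camera_matrix"];T=d["T"]
    p=cv2.undistortPoints(np.array([[[u,v]]],float),np.array(K,float),np.array([d["k1"],0,0,0,0],float))[0,0]
    # fixed-point exactness
    r=T[:3,:3]@np.array([p[0],p[1],1]);return T[:3,3],r/np.linalg.norm(r)
def plane(d,u,v,z):
    o,r=ray(d,u,v);return o+r*(z-o[2])/r[2]
def proj(d,P):
    T=np.linalg.inv(d["T"]);c=T[:3,:3]@np.array(P)+T[:3,3];s=c[:2]/c[2]
    s=s*(1+d["k1"]*(s@s));K=d["camera_matrix"];return (K@np.r_[s,1])[:2]
E
python3 - <<'E'
from h import *
for n in("top","side"):
    d=shot(n,n+"0.png");print(n,d["T"].round(3).tolist(),d["k1"],d["camera_matrix"][0])
print(manip.get_state())
E
```

```text
pics
rig.py
steer.py
top [[-0.013, -0.995, 0.098, 0.322], [-1.0, 0.013, -0.005, -0.032], [0.004, -0.098, -0.995, 1.823], [0.0, 0.0, 0.0, 1.0]] -0.009449304660511255 [441.41028383   0.         257.90245539]
side [[-0.852, -0.198, 0.484, -0.13], [-0.523, 0.367, -0.769, 0.947], [-0.025, -0.909, -0.417, 0.628], [0.0, 0.0, 0.0, 1.0]] -0.041253677802239146 [364.45679821   0.         248.14491203]
{'clock': 0.1, 'qpos': array([-1.30804323e+00,  2.76548631e-01,  1.50597967e+00, -2.66553246e-05,
        1.36072919e+00, -1.20981272e-01]), 'qd': array([-0.00104571, -0.00181373, -0.00445587,  0.00132848,  0.001076  ,
        0.00040219]), 'effort': array([ 9.48613488e-04, -4.17703342e+01, -2.46406174e+01,  1.32985060e-04,
        5.81589702e-03,  2.42591014e-06]), 'position': array([ 0.21515593, -0.53276474,  0.25252728]), 'ee_rot': array([-8.29407220e-04,  9.81649017e-01,  1.90694822e-01, -7.19571345e-05]), 'contact_force': array([-0.00140698,  0.12392511,  0.69649875]), 'moment': array([ 0.01910975,  0.0248372 , -0.01885336]), 'gripper_force': 0.0, 'width': 0.08549089172033301}
```

View pics/top0.png

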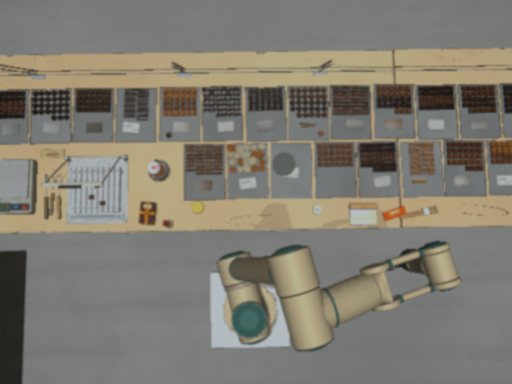

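View pics/side0.png

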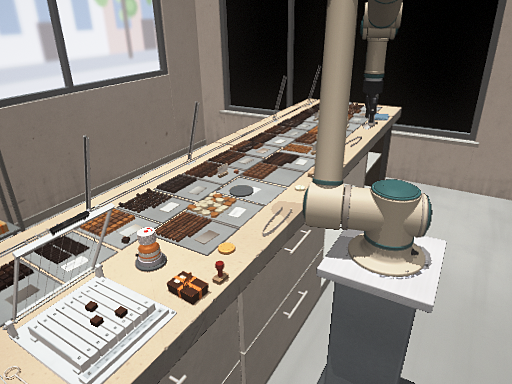

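The top view shows the slate at about (284,163), biscuit (197,208), coin (318,210), bottle with cap (157,168), box (148,212), stamp (167,223) and scraper (363,215). The side view shows the cap at about (148,234), biscuit (227,248), slate (242,190) and coin (near 300,187). Next I'll measure them with masks.

```bash
cat >> h.py <<'E'
def blob(d,u,v,w,f):
    """centroid of the mask f(img float) component nearest (u,v) in a window"""
    a=d["img"][v-w:v+w+1,u-w:u+w+1].astype(int);m=f(a).astype(np.uint8)
    n,l,s,c=cv2.connectedComponentsWithStats(m)
    if n<2:return None
    k=1+np.argmax(s[1:,4]);return c[k]+[u-w,v-w],s[k]
gold=lambda a:(a[...,0]-a[...,2]>110)&(a[...,0]>150)&(a[...,1]>120)
E
python3 - <<'E'
from h import *
t=shot("top");s=shot("side")
def up(d,u,v,w,n):
    a=d["img"][v-w:v+w+1,u-w:u+w+1];cv2.imwrite('pics/_.png',a[:,:,::-1])
    return cv2.resize(a,(260,260),interpolation=cv2.INTER_NEAREST)
T=[up(t,*p,"")for p in((197,208,13),(318,210,13),(157,168,13))]
S=[up(s,*p,"")for p in((227,248,13),(300,187,13),(148,240,25))]
cv2.imwrite('pics/c1.png',np.vstack([np.hstack(T),np.hstack(S)])[:,:,::-1])
for d,p in((t,(197,208)),(t,(318,210)),(t,(191,208)),(t,(284,163)),(t,(157,167)),(t,(300,220)),(s,(227,248)),(s,(148,232))):print(p,d["img"][p[1],p[0]])
E
```

```text
(197, 208) [184 170  85]
(318, 210) [170 175 168]
(191, 208) [180 166 104]
(284, 163) [92 95 90]
(157, 167) [180 148 148]
(300, 220) [183 169 130]
(227, 248) [247 203 114]
(148, 232) [250 255 255]
```

View pics/c1.png

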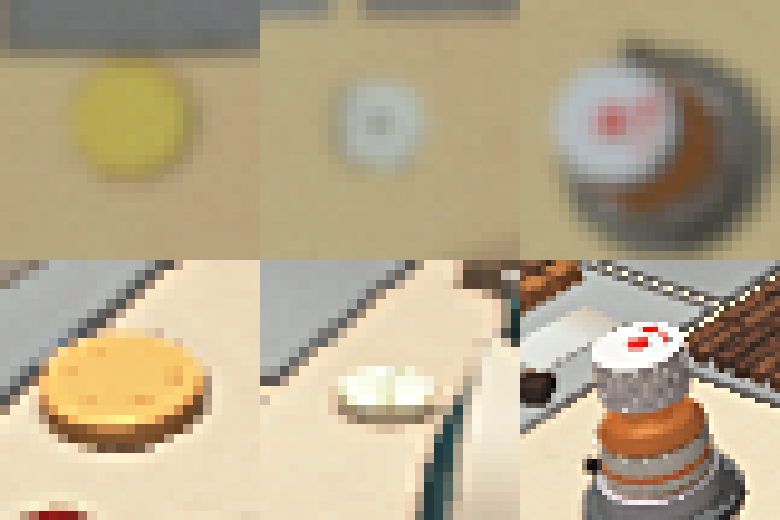

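The crops are clear. In the top view the biscuit is at about (196.3,207), the coin at (317,209.5) and the cap top at (154,166). In the side view the biscuit top face is at about (226,246), the coin at (299.5,186.5) and the cap top at (147.5,229). Now I'll get sub-pixel centres.

```bash
cat >> h.py <<'E'
def ell(d,u,v,w,f,up=6):
    """min-enclosing ellipse fit of upsampled mask contour -> centre, axes (px)"""
    a=d["img"][v-w:v+w+1,u-w:u+w+1]
    b=cv2.resize(a,None,fx=up,fy=up,interpolation=cv2.INTER_CUBIC).astype(int)
    m=f(b).astype(np.uint8);c,_=cv2.findContours(m,cv2.RETR_EXTERNAL,cv2.CHAIN_APPROX_NONE)
    c=max(c,key=cv2.contourArea);e=cv2.fitEllipse(cv2.convexHull(c))
    return (np.array(e[0])+.5)/up-.5+[u-w,v-w],np.array(e[1])/up
bis_t=lambda a:a[...,0]-a[...,2]>72
coin_t=lambda a:(a[...,0]-a[...,2]<25)&(a[...,1]>140)
cap_t=lambda a:(a[...,0]-a[...,2]<25)&(a[...,0]>130)|((a[...,0]-a[...,1]>25)&(a[...,2]-a[...,1]>-12))
slate_t=lambda a:a.sum(-1)<345
bis_s=lambda a:(a[...,0]-a[...,2]>85)&(a[...,0]>205)
coin_s=lambda a:(a[...,0]-a[...,2]<32)&(a[...,0]>215)
E
python3 - <<'E'
from h import *
t=shot("top");s=shot("side")
for n,d,p,f,z in(("bis",t,(197,208,9),bis_t,.01),("coin",t,(317,210,8),coin_t,.01),("cap",t,(154,166,8),cap_t,.104),("slate",t,(284,163,18),slate_t,.01),
  ("bisS",s,(226,247,12),bis_s,.01),("coinS",s,(299,186,8),coin_s,.01),("slateS",s,(242,190,16),lambda a:a.sum(-1)<400,.01),("capS",s,(147,229,13),lambda a:(a[...,0]>235),.104)):
    c,ax=ell(d,*p,f);P=plane(d,*c,z);Pt=np.linalg.norm(P-d["T"][:3,3])
    print(n,c.round(2),ax.round(1),P.round(4),"size mm",(ax*Pt/d["camera_matrix"][0,0]*1000).round(0))
for d,l in((t,[(284,150),(284,163),(284,180),(265,163)]),(s,[(242,190),(232,190),(242,200)])):
    print([d["img"][v,u].tolist() for u,v in l])
E
```

```text
bis [196.93 206.82] [12.2 12.6] [0.4145 0.2099 0.01  ] size mm [50. 52.]
coin [316.91 209.41] [9.  9.2] [ 0.3975 -0.2827  0.01  ] size mm [37. 38.]
cap [153.03 167.28] [12.1 14.4] [0.5672 0.3699 0.104 ] size mm [49. 58.]
slate [283.27 163.21] [23.4 25.2] [ 0.5909 -0.1481  0.01  ] size mm [ 97. 105.]
bisS [225.84 246.97] [ 9.9 17.2] [0.4165 0.2118 0.01  ] size mm [30. 52.]
coinS [299.5  186.65] [4.4 9.6] [ 0.4008 -0.2847  0.01  ] size mm [18. 39.]
slateS [238.   195.23] [20.  30.9] [ 0.5757 -0.1005  0.01  ] size mm [ 77. 119.]
capS [145.65 231.14] [ 8.7 18.9] [0.5701 0.3701 0.104 ] size mm [25. 54.]
[[121, 123, 124], [91, 95, 89], [121, 125, 125], [112, 103, 97]]
[[111, 113, 115], [113, 116, 115], [134, 122, 111]]
```

```bash
python3 - <<'E'
from h import *
t=shot("top");s=shot("side")
for th in(318,324,330):
    c,ax=ell(t,284,163,18,lambda a:a.sum(-1)<th);print(c,ax,plane(t,*c,.01).round(4))
d=s
for th in(330,350,365,380):
    c,ax=ell(s,242,190,16,lambda a:a.sum(-1)<th);print(c,ax,plane(s,*c,.01).round(4))
cv2.imwrite('pics/c2.png',cv2.resize(s["img"][165:215,205:280],(750,500),interpolation=0)[:,:,::-1])
print(proj(s,[.591,-.148,.01]))
st=manip.get_state();print(st["position"],st["ee_rot"])
E
```

```text
[283.17804209 163.4003919 ] [22.38064067 23.67538452] [ 0.5901 -0.1477  0.01  ]
[283.20215352 163.36855952] [22.57136281 23.91291809] [ 0.5902 -0.1478  0.01  ]
[283.1584142  163.35231272] [22.80391439 24.21834564] [ 0.5903 -0.1476  0.01  ]
[240.48750941 191.39890544] [13.24400838 24.01744334] [ 0.5858 -0.134   0.01  ]
[240.27572378 191.44392776] [13.49360784 24.61403147] [ 0.5863 -0.1333  0.01  ]
[237.89716593 195.52065786] [19.93653234 30.39962514] [ 0.5747 -0.0982  0.01  ]
[238.0416654  195.32238007] [19.98596573 30.77495321] [ 0.5752 -0.0999  0.01  ]
[241.2758652 189.7932831]
[ 0.21529695 -0.53313292  0.25319016] [-8.94277421e-05  9.81640174e-01  1.90742130e-01 -8.66416082e-06]
```
View pics/c2.png

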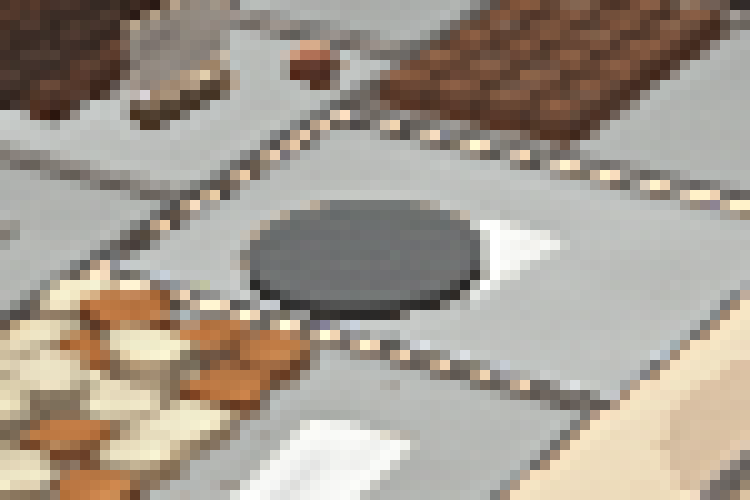

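The slate's top ellipse in the side view is centred near (240.9,189.6), which agrees with the top view. The working estimates are:

| Item | x (m) | y (m) |
|---|---|---|
| slate | 0.591 | -0.147 |
| biscuit | 0.4155 | 0.211 |
| coin | 0.399 | -0.284 |
| cap | 0.569 | 0.370 |

I'll square the tool to the world axes and go to the biscuit.

```bash
python3 steer.py '[{"rz": 0.096}, {"rz": 0.096}, {"rz": 0.096}, {"rz": 0.096}]' 0.085 30
python3 steer.py '[{"sx": 0.01, "sy": -0.037}, {"sx": 0.01, "sy": -0.037}, {"sx": 0.01, "sy": -0.037}, {"sx": 0.01, "sy": -0.037}, {"sx": 0.01, "sy": -0.037}]'
python3 steer.py '[{"sx": 0.01, "sy": -0.037}, {"sx": 0.01, "sy": -0.037}, {"sx": 0.01, "sy": -0.037}, {"sx": 0.01, "sy": -0.037}, {"sx": 0.01, "sy": -0.037}]'
python3 steer.py '[{"sx": 0.01, "sy": -0.037}, {"sx": 0.01, "sy": -0.037}, {"sx": 0.01, "sy": -0.037}, {"sx": 0.01, "sy": -0.037}, {"sx": 0.01, "sy": -0.037}]'
```

```text
clock: 0.73
position: [0.2153, -0.5332, 0.2533]
ee_rot: [0.0, 1.0, -0.002, 0.0]
contact_force: [-0.2, -0.2, 0.6]
width: 0.0851
gripper_force: 0.0
clock: 1.15
position: [0.2654, -0.3465, 0.2533]
ee_rot: [0.0, 1.0, -0.001, 0.0]
contact_force: [1.5, 0.0, 0.7]
width: 0.0853
gripper_force: 0.0
clock: 1.57
position: [0.3153, -0.1615, 0.2536]
ee_rot: [0.0, 1.0, -0.001, 0.001]
contact_force: [0.9, -0.6, 0.3]
width: 0.0848
gripper_force: 0.0
clock: 1.98
position: [0.3654, 0.0237, 0.2537]
ee_rot: [0.0, 1.0, -0.0, 0.001]
contact_force: [1.3, -0.9, 0.7]
width: 0.0853
gripper_force: 0.0
```

```bash
python3 steer.py '[{"sx": 0.01, "sy": -0.0375}, {"sx": 0.01, "sy": -0.0375}, {"sx": 0.01, "sy": -0.0375}, {"sx": 0.01, "sy": -0.0375}, {"sx": 0.01, "sy": -0.0375}]' 0.077
python3 steer.py '[{"sz": 0.04}, {"sz": 0.04}, {"sz": 0.04}, {"sz": 0.035}, {"sz": 0.025}]'
python3 steer.py '[{"sz": 0.025}, {"sz": 0.015}, {"sz": 0.006}, {"sz": 0.002}, {}]'
```

```text
clock: 2.4
position: [0.4154, 0.2114, 0.2535]
ee_rot: [0.0, 1.0, 0.0, 0.0]
contact_force: [0.1, -1.1, 0.1]
width: 0.0769
gripper_force: 0.0
clock: 2.82
position: [0.4137, 0.2089, 0.0706]
ee_rot: [0.001, 1.0, 0.0, -0.002]
contact_force: [0.1, -0.7, -0.1]
width: 0.077
gripper_force: 0.0
clock: 3.23
position: [0.4158, 0.2094, 0.0254]
ee_rot: [0.0, 1.0, -0.0, 0.0]
contact_force: [-0.2, 0.2, 0.5]
width: 0.0773
gripper_force: 0.0
```

```bash
python3 steer.py '[{"sz": 0.001}, {}, {}, {}, {}]' 0.04 30
python3 steer.py '[{}, {}, {}]'
```

```text
clock: 3.65
position: [0.4163, 0.2095, 0.0259]
ee_rot: [-0.0, 1.0, -0.0, 0.001]
contact_force: [-1.7, -0.3, 6.5]
width: 0.0491
gripper_force: 29.9
clock: 3.9
position: [0.4164, 0.2095, 0.0259]
ee_rot: [-0.0, 1.0, -0.0, 0.001]
contact_force: [-1.0, -0.2, 6.3]
width: 0.0487
gripper_force: 29.9
```

```bash
python3 steer.py '[{"sz": -0.01}, {"sz": -0.03}, {"sz": -0.04}, {"sz": -0.03}, {}]'; python3 - <<'E'
from h import *
s=shot("side");p=proj(s,manip.get_state()["position"]).astype(int);print(p)
cv2.imwrite('pics/c3.png',cv2.resize(s["img"][p[1]-30:p[1]+45,p[0]-50:p[0]+50],(800,600),interpolation=0)[:,:,::-1])
E
```

```text
clock: 4.32
position: [0.4197, 0.2107, 0.1409]
ee_rot: [-0.002, 1.0, -0.0, 0.007]
contact_force: [0.3, 0.4, 0.0]
width: 0.0487
gripper_force: 31.1
[223 208]
```

View pics/c3.png

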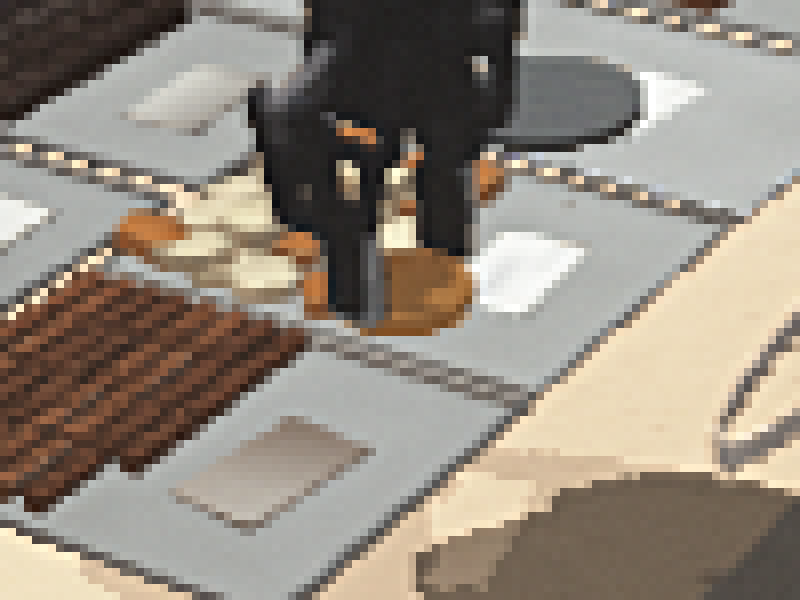

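The biscuit is held flat between the fingers. Its ellipse is centred near (388,290) in the crop. I'll measure its offset from the TCP, since the gripper may not have centred it in x.

```bash
python3 - <<'E'
from h import *
s=shot("side");st=manip.get_state();P=st["position"];print(P,st["ee_rot"])
f=lambda a:(a[...,0]-a[...,2]>50)&(a[...,0]<190)&(a[...,0]>100)
u0,v0=round(223-50+388/8),round(208-30+290/8)
a=s["img"][v0-7:v0+8,u0-14:u0+15].astype(int);m=f(a).astype(np.uint8)
print('\n'.join(''.join('.#'[x] for x in r) for r in m),u0-14,v0-7)
# predicted silhouettes extremes for offset dx
for dx in(-.008,-.004,0,.004,.008):
    q=np.array([proj(s,P+[dx+.026*np.cos(t),.026*np.sin(t),h]) for t in np.linspace(0,6.28,60) for h in(-.016,-.026)])
    print(dx,q.min(0).round(1),q.max(0).round(1))
E
```

```text
[0.41643347 0.20958152 0.13622098] [-7.25198777e-04  9.99996913e-01 -6.63639033e-05  2.37556184e-03]
##...........................
....#........................
######.......................
.#####........######.........
.....#........#########......
...#.#........##########.....
..##.#........##########.....
...#.#.........#########.....
...###.........#########.....
...###........##########.....
...####........#########.....
..............#########......
.#.......#...##########......
#..........#########.........
............................. 208 207
-0.008 [217.5 210.7] [235.9 222.7]
-0.004 [216.4 210.3] [234.7 222.3]
0 [215.3 210. ] [233.6 222. ]
0.004 [214.1 209.7] [232.4 221.6]
0.008 [213.  209.4] [231.3 221.3]
```

```bash
python3 steer.py '[{"sx": 0.009, "sy": 0.018}, {"sx": 0.0175, "sy": 0.036}, {"sx": 0.0175, "sy": 0.036}, {"sx": 0.0175, "sy": 0.036}, {"sx": 0.0175, "sy": 0.036}]'
python3 steer.py '[{"sx": 0.0175, "sy": 0.036}, {"sx": 0.0175, "sy": 0.036}, {"sx": 0.0175, "sy": 0.036}, {"sx": 0.0175, "sy": 0.036}, {"sx": 0.0175, "sy": 0.036}]'
python3 steer.py '[{"sx": 0.008, "sy": 0.016, "sz": 0.04}, {"sz": 0.03}, {}, {}]'; python3 - <<'E'
from h import *
s=shot("side");st=manip.get_state();P=st["position"];print(P,st["ee_rot"])
p=proj(s,P).astype(int);u0,v0=p[0]-50,p[1]-30
cv2.imwrite('pics/c4.png',cv2.resize(s["img"][v0:v0+75,u0:u0+100],(800,600),interpolation=0)[:,:,::-1]);print(u0,v0)
def pred(P,c0=-.016,c1=-.026):
  for dx in(-.008,-.004,0,.004,.008):
    q=np.array([proj(s,P+[dx+.026*np.cos(t),.026*np.sin(t),h]) for t in np.linspace(0,6.28,60) for h in(c0,c1)])
    print(dx,q.min(0).round(1),q.max(0).round(1))
pred(P);print("initial pose check");pred(np.array([.4155,.211,0]),.01,0)
E
```

```text
clock: 4.83
position: [0.4936, 0.0458, 0.1329]
ee_rot: [-0.0, 1.0, 0.0, -0.001]
contact_force: [0.1, 0.5, -0.9]
width: 0.0486
gripper_force: 31.1
clock: 5.25
position: [0.5812, -0.1344, 0.1324]
ee_rot: [-0.001, 1.0, -0.0, -0.002]
contact_force: [0.6, 0.8, -0.0]
width: 0.0486
gripper_force: 31.1
clock: 5.58
position: [0.5868, -0.1472, 0.0633]
ee_rot: [-0.002, 1.0, -0.0, -0.004]
contact_force: [-0.2, -0.1, -0.8]
width: 0.0486
gripper_force: 31.3
[ 0.5884526  -0.14729286  0.06538251] [-6.27943343e-04  9.99998702e-01 -2.90767912e-06 -1.48406239e-03]
191 147
-0.008 [236.5 178.7] [249.8 186.4]
-0.004 [235.6 178.5] [248.9 186.2]
0 [234.8 178.3] [248.1 186. ]
0.004 [233.9 178.1] [247.2 185.8]
0.008 [233.1 177.9] [246.4 185.6]
initial pose check
-0.008 [219.8 242.8] [237.3 255.6]
-0.004 [218.7 242.4] [236.2 255.2]
0 [217.6 242.1] [235.1 254.8]
0.004 [216.5 241.7] [234.  254.4]
0.008 [215.4 241.4] [232.9 254. ]
```

View pics/c4.png

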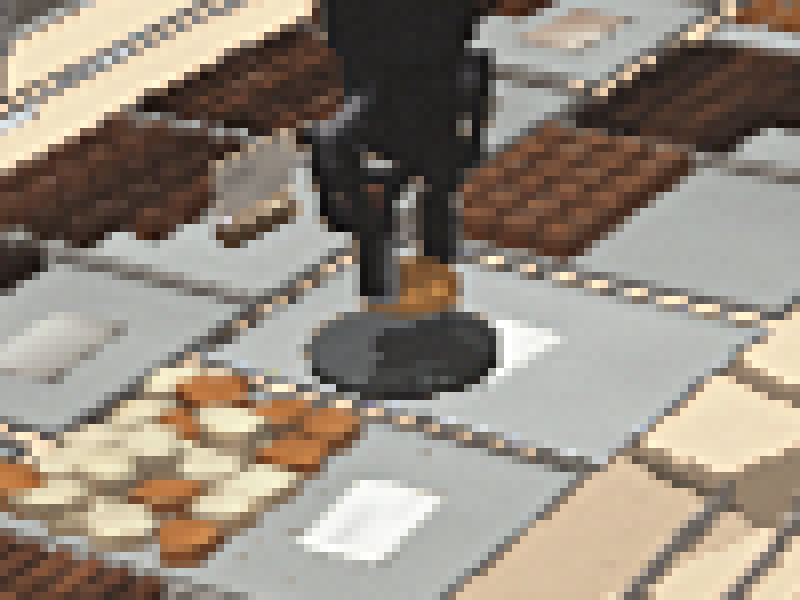

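The biscuit spans about 235.1 to 248.4 px in the side view, which matches the prediction for being centred under the TCP. Lowering it onto the slate.

```bash
python3 steer.py '[{"sx": 0.002, "sz": 0.015}, {"sz": 0.008}, {"sz": 0.004}, {"sz": 0.001}, {}]'
python3 steer.py '[{"sz": 0.001}, {}, {}]'
```

```text
clock: 6.05
position: [0.5916, -0.1476, 0.0389]
ee_rot: [0.0, 1.0, 0.0, 0.0]
contact_force: [0.2, 0.5, 0.1]
width: 0.0485
gripper_force: 31.3
clock: 6.3
position: [0.5917, -0.1481, 0.0378]
ee_rot: [0.0, 1.0, -0.0, 0.0]
contact_force: [0.0, 0.5, 0.4]
width: 0.0483
gripper_force: 31.3
```

```bash
python3 steer.py '[{"sy": -0.001, "sz": 0.001}, {"sz": 0.001}, {}, {}]'
```

```text
clock: 6.63
position: [0.5917, -0.147, 0.0359]
ee_rot: [0.0, 1.0, -0.0, 0.0]
contact_force: [-0.8, 0.4, 5.7]
width: 0.0479
gripper_force: 32.5
```

```bash
python3 steer.py '[{}, {}, {}, {}]' 0.07
python3 steer.py '[{"sz": -0.01}, {"sz": -0.03}, {"sz": -0.03}, {"sz": -0.03}]'
python3 steer.py '[{"sx": -0.032, "sy": 0.023}, {"sx": -0.032, "sy": 0.023}, {"sx": -0.032, "sy": 0.023}, {"sx": -0.032, "sy": 0.023}, {"sx": -0.032, "sy": 0.023}]'
python3 steer.py '[{"sx": -0.032, "sy": 0.022}, {}, {}]'; python3 - <<'E'
from h import *
s=shot("side");t=shot("top")
for th in(50,60,72):
  c,ax=ell(t,284,163,9,lambda a:a[...,0]-a[...,2]>th-30);print(c,ax,plane(t,*c,.02).round(4))
c,ax=ell(s,241,188,9,bis_s);print(c,ax,plane(s,*c,.02).round(4))
a=t["img"];print(a[157:170:3,276:294:3].tolist())
E
```

```text
clock: 6.97
position: [0.5914, -0.147, 0.0349]
ee_rot: [-0.0, 1.0, -0.0, -0.0]
contact_force: [-0.1, 0.2, 0.2]
width: 0.0697
gripper_force: 0.0
clock: 7.3
position: [0.5912, -0.1469, 0.1366]
ee_rot: [-0.0, 1.0, -0.0, -0.0]
contact_force: [0.2, 0.0, -0.0]
width: 0.0703
gripper_force: 0.0
clock: 7.72
position: [0.4301, -0.2626, 0.1361]
ee_rot: [0.001, 1.0, 0.0, 0.0]
contact_force: [-0.2, -0.7, -1.0]
width: 0.0701
gripper_force: 0.0
clock: 7.97
position: [0.3982, -0.2851, 0.136]
ee_rot: [0.0, 1.0, -0.002, 0.0]
contact_force: [0.2, 0.2, 0.3]
width: 0.07
gripper_force: 0.0
[283.30084483 163.07200305] [14.0137558 14.1038564] [ 0.5899 -0.1475  0.02  ]
[283.32278951 163.1096948 ] [13.4492836  13.52615356] [ 0.5898 -0.1476  0.02  ]
[283.32907104 163.14118067] [12.84573491 12.98729706] [ 0.5897 -0.1477  0.02  ]
[240.84920883 187.6272672 ] [ 5.92891884 12.75123469] [ 0.5916 -0.1464  0.02  ]
[[[92, 97, 91], [99, 98, 88], [132, 125, 84], [129, 123, 85], [96, 96, 89], [96, 98, 92]], [[93, 95, 90], [164, 151, 79], [178, 163, 81], [182, 165, 81], [156, 143, 80], [91, 94, 90]], [[102, 98, 87], [178, 163, 81], [183, 170, 85], [182, 169, 82], [173, 156, 76], [94, 96, 87]], [[90, 93, 88], [164, 150, 77], [181, 168, 82], [183, 168, 83], [158, 147, 78], [92, 96, 90]], [[93, 96, 92], [95, 96, 85], [141, 124, 75], [137, 122, 78], [95, 98, 89], [92, 95, 91]]]
```

The biscuit is centred on the slate to within about 1 mm. Now the coin.

```bash
python3 steer.py '[{"sx": 0.001, "sy": -0.001, "sz": 0.03}, {"sz": 0.035}, {"sz": 0.025}, {"sz": 0.012}, {"sz": 0.004}]' 0.065
python3 steer.py '[{"sz": 0.001}, {}]'
python3 steer.py '[{}, {}, {}, {}, {}]' 0.03 25
```

```text
clock: 8.48
position: [0.4006, -0.2809, 0.027]
ee_rot: [-0.002, 1.0, 0.001, -0.002]
contact_force: [0.5, 0.7, 0.3]
width: 0.0652
gripper_force: 0.0
clock: 8.65
position: [0.4017, -0.2828, 0.0286]
ee_rot: [0.0, 1.0, 0.001, 0.0]
contact_force: [-0.5, -0.7, 0.7]
width: 0.0646
gripper_force: 0.0
clock: 9.07
position: [0.4027, -0.2865, 0.0316]
ee_rot: [0.004, 1.0, 0.001, 0.003]
contact_force: [-2.7, -4.0, 15.0]
width: 0.03
gripper_force: 7.4
```

The fingers closed to 30 mm with 15 N of upward force, so the tips rode over the coin. I'll open, back off and look at where the coin lies now.

```bash
python3 steer.py '[{"sz": -0.01}, {"sz": -0.02}, {"sz": -0.03}, {"sz": -0.03}]' 0.065
python3 steer.py '[{"sx": -0.04, "sz": -0.02}, {"sx": -0.04}, {"sx": -0.04}, {}, {}]'
python3 - <<'E'
from h import *
s=shot("side");t=shot("top")
c,ax=ell(t,317,210,8,coin_t);print(c,ax,plane(t,*c,.01).round(4))
c,ax=ell(s,299,186,8,coin_s);print(c,ax,plane(s,*c,.01).round(4))
a=np.hstack([cv2.resize(t["img"][195:225,297:337],(400,300),interpolation=0),cv2.resize(s["img"][171:201,280:320],(400,300),interpolation=0)])
cv2.imwrite('pics/c5.png',a[:,:,::-1])
E
```

```text
clock: 9.4
position: [0.4, -0.2827, 0.1196]
ee_rot: [-0.0, 1.0, -0.0, -0.0]
contact_force: [0.2, -0.3, -0.5]
width: 0.0649
gripper_force: 0.0
clock: 9.82
position: [0.2816, -0.2828, 0.1377]
ee_rot: [0.001, 1.0, -0.002, 0.0]
contact_force: [1.2, -0.7, 0.3]
width: 0.065
gripper_force: 0.0
[314.23720741 208.6065197 ] [4.09882323 5.30484676] [ 0.4009 -0.2718  0.01  ]
[302.33083471 187.86732801] [1.2151614 1.9404281] [ 0.3862 -0.2795  0.01  ]
```

View pics/c5.png

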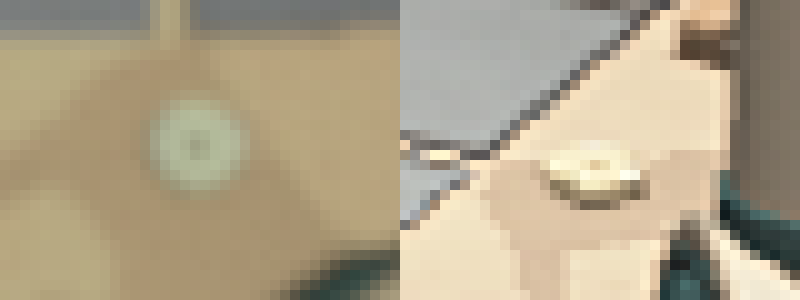

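The coin still lies flat, now in shadow. It is at about (316.3,208.9) in the top view and (299.1,186.8) by the dot in the side view.

```bash
python3 - <<'E'
from h import *
s=shot("side");t=shot("top")
print(plane(t,316.3,208.9,.01),plane(s,299.1,186.8,.01))
c,ax=ell(t,316,209,8,lambda a:(a[...,0]-a[...,2]<32)&(a[...,1]-a[...,0]>-6));print(c,ax,plane(t,*c,.01).round(4))
print(manip.get_state()["position"])
E
```

```text
[ 0.3996219  -0.28027107  0.01      ] [ 0.40165731 -0.28263526  0.01      ]
[316.12600899 209.14790471] [7.89306386 9.19508044] [ 0.3986 -0.2795  0.01  ]
[ 0.284328   -0.2835148   0.13725989]
```

```bash
python3 steer.py '[{"sx": 0.04}, {"sx": 0.04, "sy": -0.002}, {"sx": 0.037}, {"sz": 0.03}, {"sz": 0.035}]' 0.065
python3 steer.py '[{"sz": 0.025}, {"sz": 0.015}, {"sz": 0.008}, {"sz": 0.002}, {}]'
python3 steer.py '[{}, {}]'
```

```text
clock: 10.43
position: [0.4061, -0.2829, 0.073]
ee_rot: [0.003, 1.0, 0.002, 0.004]
contact_force: [-0.6, 0.3, -1.8]
width: 0.065
gripper_force: 0.0
clock: 10.85
position: [0.4009, -0.2809, 0.0216]
ee_rot: [-0.0, 1.0, 0.0, -0.0]
contact_force: [0.3, 0.5, 0.9]
width: 0.0648
gripper_force: 0.0
clock: 11.02
position: [0.4011, -0.2817, 0.023]
ee_rot: [0.001, 1.0, 0.0, 0.001]
contact_force: [-0.0, 0.7, 0.5]
width: 0.0647
gripper_force: 0.0
```

```bash
python3 steer.py '[{"sz": 0.002}, {}, {}, {}, {}]' 0.03 25
python3 steer.py '[{}]'
```

```text
clock: 11.43
position: [0.4005, -0.2811, 0.0208]
ee_rot: [0.0, 1.0, -0.0, 0.001]
contact_force: [-0.4, 0.6, 4.9]
width: 0.0382
gripper_force: 26.9
clock: 11.52
position: [0.4005, -0.2811, 0.0208]
ee_rot: [0.0, 1.0, -0.0, 0.001]
contact_force: [-0.7, 1.6, 6.2]
width: 0.0387
gripper_force: 26.9
```

```bash
python3 steer.py '[{"sz": -0.01}, {"sz": -0.03}, {"sz": -0.04}, {"sz": -0.01}, {}]'
python3 steer.py '[{"sx": 0.016, "sy": -0.011}, {"sx": 0.03, "sy": -0.021}, {"sx": 0.032, "sy": -0.023}, {"sx": 0.032, "sy": -0.023}, {"sx": 0.032, "sy": -0.023}]'
python3 steer.py '[{"sx": 0.03, "sy": -0.021}, {"sx": 0.018, "sy": -0.012}, {}, {}, {}]'; python3 - <<'E'
from h import *
s=shot("side");P=manip.get_state()["position"];print(P)
f=lambda a:(a[...,0]>120)
p=proj(s,P+[0,0,-.015]).astype(int)
cv2.imwrite('pics/c6.png',cv2.resize(s["img"][p[1]-20:p[1]+25,p[0]-30:p[0]+30],(800,600),interpolation=0)[:,:,::-1])
q=np.array([proj(s,P+[.02*np.cos(t),.02*np.sin(t),h]) for t in np.linspace(0,6.28,60) for h in(-.011,-.021)])
print(p-[30,20],((q.min(0)-p+[30.5,20.5])*13.33).round(),((q.max(0)-p+[30.5,20.5])*13.33).round())
E
```

```text
clock: 11.93
position: [0.4021, -0.2828, 0.1134]
ee_rot: [0.003, 1.0, -0.0, 0.003]
contact_force: [0.4, -0.4, 0.5]
width: 0.0383
gripper_force: 25.3
clock: 12.35
position: [0.5424, -0.1786, 0.1084]
ee_rot: [-0.0, 1.0, -0.0, -0.001]
contact_force: [0.1, -0.4, 0.2]
width: 0.0382
gripper_force: 25.3
clock: 12.77
position: [0.5887, -0.1469, 0.1084]
ee_rot: [-0.0, 1.0, 0.0, -0.002]
contact_force: [0.6, 0.0, -0.6]
width: 0.0381
gripper_force: 25.3
[ 0.58854715 -0.14727723  0.10878374]
[210 150] [351. 241.] [489. 325.]
```

View pics/c6.png

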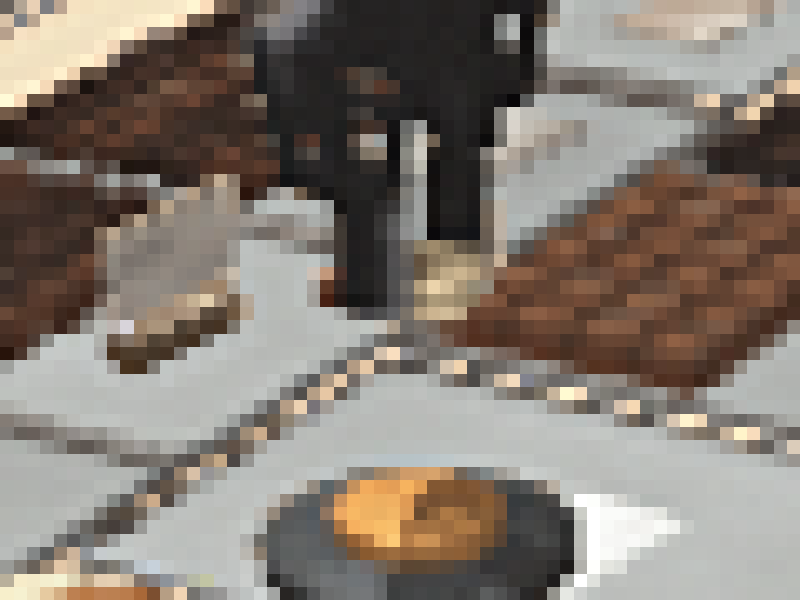

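The coin is held with its right edge at about 493 in the crop (489 predicted), so it is centred to about 1 mm. The biscuit sits on the slate below. Lowering the coin.

```bash
python3 steer.py '[{"sx": 0.003, "sz": 0.025}, {"sz": 0.02}, {"sz": 0.012}, {"sz": 0.006}, {"sz": 0.001}]'
python3 steer.py '[{}, {}]'
```

```text
clock: 13.23
position: [0.5913, -0.1475, 0.0445]
ee_rot: [-0.0, 1.0, -0.001, -0.002]
contact_force: [1.3, 0.2, -0.2]
width: 0.0384
gripper_force: 25.3
clock: 13.4
position: [0.5935, -0.1476, 0.0468]
ee_rot: [0.0, 1.0, -0.0, 0.001]
contact_force: [0.4, 0.1, 0.6]
width: 0.0382
gripper_force: 25.3
```

```bash
python3 steer.py '[{"sx": -0.0015, "sy": -0.0005, "sz": 0.003}, {"sz": 0.001}, {}, {}]'
python3 steer.py '[{"sz": 0.001}, {}, {}]'
```

```text
clock: 13.73
position: [0.5918, -0.1465, 0.0422]
ee_rot: [0.0, 1.0, -0.0, 0.0]
contact_force: [-0.2, 0.3, 0.9]
width: 0.0381
gripper_force: 25.3
clock: 13.98
position: [0.5918, -0.1465, 0.0409]
ee_rot: [0.0, 1.0, -0.0, 0.0]
contact_force: [0.3, -1.4, 0.7]
width: 0.0382
gripper_force: 25.3
```

```bash
python3 steer.py '[{"sz": 0.0005}, {"sz": 0.0005}, {}, {}]'
```

```text
clock: 14.32
position: [0.5918, -0.1465, 0.0408]
ee_rot: [0.0, 1.0, -0.0, 0.0]
contact_force: [-1.3, 0.2, 5.3]
width: 0.0388
gripper_force: 27.9
```

```bash
python3 steer.py '[{}, {}, {}, {}]' 0.06
python3 steer.py '[{"sz": -0.01}, {"sz": -0.03}, {"sz": -0.04}, {"sz": -0.04}, {"sz": -0.04}]'
python3 steer.py '[{"sy": -0.04}, {"sy": -0.04}, {"sy": -0.04}, {"sy": -0.04}, {"sy": -0.04}]' 0.085
python3 steer.py '[{"sy": -0.04}, {"sy": -0.04}, {"sy": -0.04}, {"sy": -0.04}, {}]'; python3 - <<'E'
from h import *
s=shot("side");t=shot("top");print(manip.get_state()["position"])
c,ax=ell(t,283,163,9,lambda a:a[...,0]-a[...,2]>35);print("bis",c,ax,plane(t,*c,.02).round(4))
c,ax=ell(t,283,163,9,coin_t);print("coin",c,ax,plane(t,*c,.03).round(4))
c,ax=ell(t,154,166,8,cap_t);print("cap",c,ax,plane(t,*c,.104).round(4))
a=np.hstack([cv2.resize(t["img"][148:178,263:303],(400,300),interpolation=0),cv2.resize(s["img"][171:201,221:261],(400,300),interpolation=0)])
b=np.hstack([cv2.resize(t["img"][152:182,133:173],(400,300),interpolation=0),cv2.resize(s["img"][216:246,127:167],(400,300),interpolation=0)])
cv2.imwrite('pics/c7.png',np.vstack([a,b])[:,:,::-1])
E
```

```text
clock: 14.65
position: [0.5917, -0.1465, 0.0396]
ee_rot: [-0.0, 1.0, -0.0, -0.0]
contact_force: [-0.6, -0.2, -0.2]
width: 0.06
gripper_force: 0.0
clock: 15.07
position: [0.5913, -0.1464, 0.2021]
ee_rot: [0.0, 1.0, -0.0, -0.0]
contact_force: [0.8, -0.2, 0.1]
width: 0.0602
gripper_force: 0.0
clock: 15.48
position: [0.5915, 0.0551, 0.2009]
ee_rot: [0.0, 1.0, -0.0, 0.001]
contact_force: [1.1, 0.4, -0.0]
width: 0.0848
gripper_force: 0.0
clock: 15.9
position: [0.5912, 0.221, 0.2005]
ee_rot: [-0.003, 1.0, 0.003, 0.001]
contact_force: [0.4, -1.4, -0.1]
width: 0.0848
gripper_force: 0.0
[0.5914229  0.21520071 0.20024827]
bis [283.27884293 163.27214305] [12.82873154 13.08260981] [ 0.5891 -0.1474  0.02  ]
coin [283.34158134 162.85797437] [8.94378408 9.26773453] [ 0.5893 -0.1471  0.03  ]
cap [152.38309987 167.90670077] [11.08567047 14.39146169] [0.5647 0.3724 0.104 ]
```

View pics/c7.png

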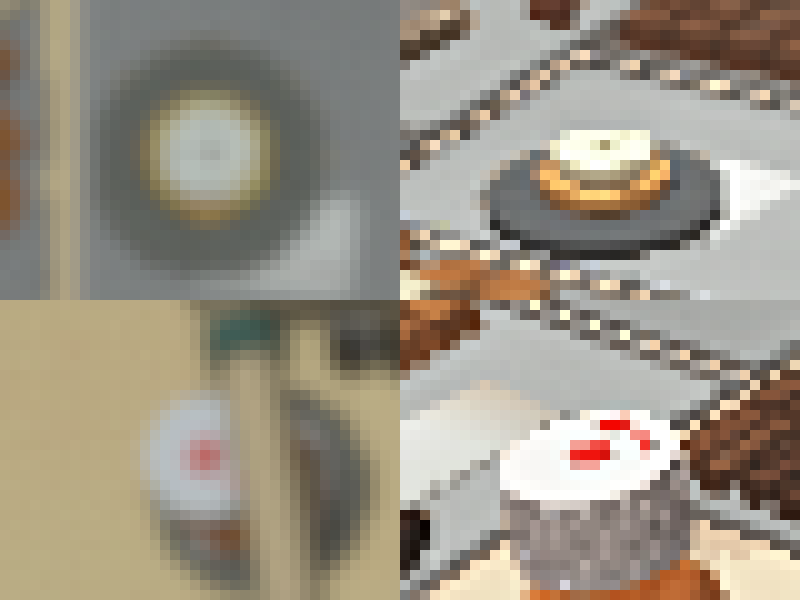

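The stack is well centred in both views. The cap's red dot is at about (153.0,167.1) in the top view and its top centre at (145.8,231.0) in the side view, so the cap is at about (0.569, 0.370). Approaching it.

```bash
python3 steer.py '[{"sx": -0.006, "sy": -0.04}, {"sx": -0.006, "sy": -0.04}, {"sx": -0.006, "sy": -0.04}, {"sx": -0.004, "sy": -0.034}, {}]' 0.08
python3 steer.py '[{}, {}]'
```

```text
clock: 16.42
position: [0.5691, 0.3723, 0.2001]
ee_rot: [-0.002, 1.0, 0.001, 0.0]
contact_force: [0.4, -1.1, 0.4]
width: 0.0801
gripper_force: 0.0
clock: 16.58
position: [0.5702, 0.3658, 0.1999]
ee_rot: [0.001, 1.0, -0.001, -0.0]
contact_force: [-0.1, -1.0, 0.0]
width: 0.0801
gripper_force: 0.0
```

```bash
python3 steer.py '[{"sy": -0.001, "sz": 0.02}, {"sz": 0.03}, {"sz": 0.03}, {"sz": 0.018}, {"sz": 0.007}]'
python3 steer.py '[{}, {}]'
```

```text
clock: 17.0
position: [0.5686, 0.3649, 0.0916]
ee_rot: [0.002, 1.0, -0.001, -0.003]
contact_force: [-1.0, -0.2, -0.3]
width: 0.0798
gripper_force: 0.0
clock: 17.17
position: [0.5708, 0.3674, 0.0957]
ee_rot: [-0.0, 1.0, -0.001, 0.0]
contact_force: [0.6, -0.3, -0.1]
width: 0.0801
gripper_force: 0.0
```

```bash
python3 steer.py '[{"sx": -0.001, "sy": -0.002}, {}, {}, {}, {}]' 0.04 25
python3 steer.py '[{}, {}, {}]'
```

```text
clock: 17.58
position: [0.5697, 0.3709, 0.0966]
ee_rot: [-0.001, 1.0, 0.0, 0.002]
contact_force: [0.1, 0.3, 4.9]
width: 0.0484
gripper_force: 28.4
clock: 17.83
position: [0.5697, 0.3709, 0.0959]
ee_rot: [-0.0, 1.0, -0.0, 0.001]
contact_force: [0.7, 0.6, 5.2]
width: 0.0483
gripper_force: 28.4
```

```bash
python3 steer.py '[{}, {}]' 0.04 45
python3 steer.py '[{"sz": 0.002}, {"sz": 0.002}, {"sz": 0.002}, {}, {}]'
```

```text
clock: 18.0
position: [0.5697, 0.3709, 0.0959]
ee_rot: [-0.0, 1.0, -0.0, 0.001]
contact_force: [1.4, -0.7, 5.3]
width: 0.0479
gripper_force: 47.7
clock: 18.42
position: [0.5697, 0.3709, 0.0909]
ee_rot: [-0.001, 1.0, 0.0, 0.001]
contact_force: [-0.6, -1.7, 10.4]
width: 0.0481
gripper_force: 48.3
```

```bash
python3 steer.py '[{"sz": 0.0012}, {}, {}]'
python3 steer.py '[{"rz": -0.06}, {"rz": -0.08}, {}, {}]'; python3 -c "
from h import *;s=manip.get_state();print(s['moment'],s['qpos'])"
```

```text
clock: 18.67
position: [0.5697, 0.3709, 0.09]
ee_rot: [-0.001, 1.0, 0.0, 0.002]
contact_force: [-0.9, -0.8, 12.2]
width: 0.0477
gripper_force: 48.4
clock: 19.0
position: [0.5699, 0.3711, 0.0901]
ee_rot: [-0.001, 0.998, 0.07, 0.002]
contact_force: [-1.6, 0.1, 11.9]
width: 0.0476
gripper_force: 48.4
[-0.12305939  0.09129901  0.05159129] [ 4.75081274e-01  5.44163679e-01  1.49193057e+00 -2.26651671e-04
  1.10159037e+00  1.90574066e+00]
```

```bash
python3 steer.py '[{"rz": -0.1}, {"rz": -0.1}, {"rz": -0.1}, {"rz": -0.1}, {"rz": -0.1}]'
python3 steer.py '[{"rz": -0.1}, {"rz": -0.1}, {"rz": -0.1}, {"rz": -0.1}, {"rz": -0.1}]'
python3 steer.py '[{"rz": -0.1}, {"rz": -0.1}, {}, {}]'; python3 -c "
from h import *;s=manip.get_state();print(s['moment'],s['qpos'])"
```

```text
clock: 19.42
position: [0.5702, 0.3715, 0.0902]
ee_rot: [-0.0, 0.948, 0.317, 0.002]
contact_force: [0.2, 1.1, 11.7]
width: 0.048
gripper_force: 48.3
clock: 19.83
position: [0.5702, 0.3716, 0.0903]
ee_rot: [0.0, 0.841, 0.542, 0.003]
contact_force: [0.4, -0.4, 11.5]
width: 0.0477
gripper_force: 48.4
clock: 20.17
position: [0.5702, 0.3716, 0.0902]
ee_rot: [0.0, 0.784, 0.621, 0.003]
contact_force: [-0.7, -0.5, 11.4]
width: 0.048
gripper_force: 48.4
[0.06254992 0.0709571  0.04522217] [4.75271525e-01 5.44212163e-01 1.49152081e+00 4.19847900e-04
 1.10082429e+00 7.05718593e-01]
```

```bash
python3 steer.py '[{"sz": -0.003}, {"sz": -0.004}, {"sz": -0.004}, {}, {}]'
```

```text
clock: 20.58
position: [0.5688, 0.3707, 0.0985]
ee_rot: [-0.0, 0.784, 0.621, 0.0]
contact_force: [1.2, 0.7, 3.6]
width: 0.0482
gripper_force: 47.5
```

```bash
python3 steer.py '[{"sz": -0.005}, {"sz": -0.005}, {}]'
python3 steer.py '[{"sz": -0.006}, {"sz": -0.01}, {"sz": -0.01}, {"sz": -0.01}, {"sz": -0.006}]'
python3 steer.py '[{"sz": -0.004}, {}, {}, {}, {}]'
python3 steer.py '[{}, {}, {}, {}, {}]'
python3 - <<'E'
from h import *
s=shot("side");t=shot("top");st=manip.get_state();print(st["position"],st["ee_rot"],st["qd"].round(4))
a=np.hstack([cv2.resize(s["img"][190:265,110:185],(600,600),interpolation=0)])
cv2.imwrite('pics/c8.png',a[:,:,::-1])
P=st["position"];print((proj(s,[P[0],P[1],.092])-[110,190])*8,(proj(s,[P[0],P[1],P[2]-.021])-[110,190])*8)
c,ax=ell(s,241,186,8,lambda a:(a[...,0]>205)&(a[...,0]-a[...,2]<60));print(plane(s,*c,.03))
E
```

```text
clock: 20.83
position: [0.5688, 0.3705, 0.1091]
ee_rot: [0.0, 0.784, 0.621, -0.0]
contact_force: [0.4, 0.4, -0.2]
width: 0.0483
gripper_force: 47.3
clock: 21.25
position: [0.5695, 0.3709, 0.153]
ee_rot: [0.0, 0.784, 0.621, 0.001]
contact_force: [0.6, 0.4, -0.2]
width: 0.0481
gripper_force: 47.3
clock: 21.67
position: [0.5685, 0.3703, 0.154]
ee_rot: [-0.0, 0.784, 0.621, -0.001]
contact_force: [0.2, -0.5, -1.1]
width: 0.0477
gripper_force: 47.3
clock: 22.08
position: [0.5688, 0.3705, 0.1546]
ee_rot: [0.0, 0.784, 0.621, -0.0]
contact_force: [-0.1, -0.9, -0.3]
width: 0.0479
gripper_force: 47.3
[0.56881574 0.37051545 0.1546119 ] [ 3.06857145e-05  7.83880720e-01  6.20911437e-01 -5.00381402e-05] [ 0.0005  0.0016  0.0023  0.0001 -0.001  -0.0016]
[292.01615422 360.31784257] [274.50609273 256.13417582]
[ 0.5923588  -0.14727287  0.03      ]
```

View pics/c8.png

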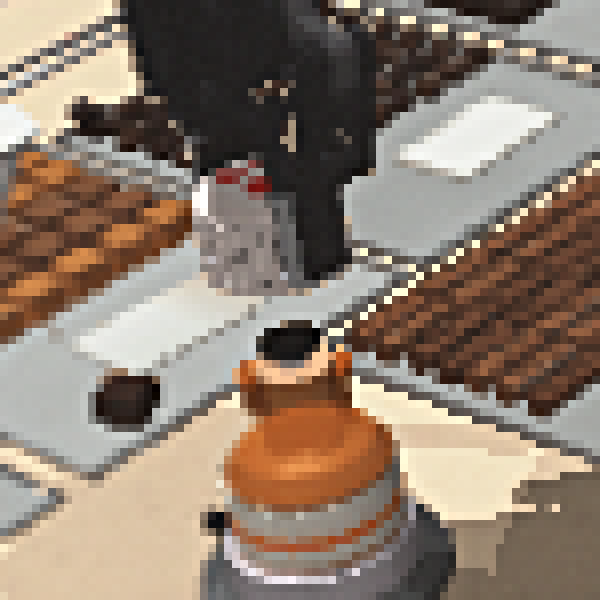

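The side view shows the cap off and gripped, directly above the open neck (rim at about (290,340) in the crop). The stack hasn't moved. I'll lower slightly so the gap is about 3.5 cm, settle and hand in.

```bash
python3 steer.py '[{"sz": 0.004}, {"sz": 0.003}, {}, {}, {}]'
python3 steer.py '[{}, {}, {}, {}, {}]'
python3 -c "
from h import *;print(manip.sign_off())"
```

```text
clock: 22.6
position: [0.5688, 0.3705, 0.1475]
ee_rot: [0.0, 0.784, 0.621, -0.0]
contact_force: [-0.6, -0.3, 0.2]
width: 0.048
gripper_force: 47.3
clock: 23.02
position: [0.5688, 0.3705, 0.1477]
ee_rot: [0.0, 0.784, 0.621, 0.0]
contact_force: [0.0, 1.2, -0.7]
width: 0.0477
gripper_force: 47.3
the job is handed in; nothing more can be done
None
```

The job is handed in at about 23 s: the biscuit and coin are stacked centred on the slate to within about 1–2 mm, and the cap is off and held still about 3.5 cm above the open neck; the first coin grasp slipped and was redone, and I did not re-measure the gift box, stamp or scraper.

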